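Set the polarising stage to the 45-degree line

ROBOT

A 6-joint arm with a two-finger parallel gripper is mounted at the origin on the work surface. World frame = base frame: x ahead of the robot, y to its left, z up, the work surface at z = 0. Lengths are in m, angles in rad, forces in N, time in s.
With the tool pointing down it reaches from about 0.35 to 0.975 m from the base axis. Payload 4.9 kg.
Tool frame: the origin (TCP) lies midway between the tips of the shut fingers; the grasp point (between the pads) lies behind it (manip.grasp_offset is the y of the grasp point in the tool frame, in m); y points along the fingers, z is the direction in which the jaws open and shut, and the axes are right-handed (so a half turn about y gives the same grasp; the last joint's range is limited). The gripper opens to 85 mm and grips with 20 to 120 N. Pads are 22 mm wide; open, the fingers measure 114 mm over their backs; the gripper's body (76 mm by 85 mm) begins 54 mm behind the grasp point. The pads swing forward as they close: fully open they stand 13 mm farther back than shut.
Start: joints at [-1.288, 0.053, 1.613, -0, 1.476, -0.119], TCP at [0.244, -0.575, 0.196] pointing down, gripper open.
Joint ranges: [-3.01, 3.01], [-1.01, 2.22], [0.06, 2.58], [-1.02, 4.17], [0.09, 2.62], [-3.14, 3.14]. Speed limits (rad/s): [2.57, 2.57, 3.14, 3.14, 3.14, 3.14].

INTERFACE

Orientations are given as a unit quaternion [w, x, y, z].
In Python, from plant import manip gives the robot as it stands. The module is installed in compiled form; this text tells all that it offers.
- The arm moves only by the shell command python3 -m jog 'ROWS'. ROWS is a JSON object of lists of equal length, an entry for each row: "offset": the shift along the world's x, y, z in units of 50 mm (1.0 is 50 mm), a list of three; "angular": the turn, a rotation vector about the world's x, y, z in units of 6 degrees (1.0 is 6 degrees), a list of three; "jaw": the finger opening in mm, from 0 to 85.4. In form: {"offset": [[tx, ty, tz], ...], "angular": [[ax, ay, az], ...], "jaw": [jaw, ...]}. A call has 1 to 12 rows; each row shifts and turns the commanded pose from where the row before left it; what a row does not reach is not made up. A row lasts 1/10 s, in which the tool goes at most 50 mm and 8.59 degrees, less where a joint would pass 70% of its speed; a pose out of reach is approached as far as the arm can. A call is refused whole if a number of a shift passes 1 or a number of a turn 1, either way. A call with a gripper value outside its range is refused whole. The fingers move at their own pace and stop on an object; the grip force is fixed at half the most. Time passes only in rows, so rows that do not move let the fingers close. It gives the time, the measured TCP pose, the force and the opening at its end, in the units of the state.
- manip.state(): the state, without advancing time (a new reading comes with each control period).
- manip.grab_frame(name): name is "side" or "top" or "wrist"; returns the picture (384x512x3 uint8, blue, green, red); there is no depth.
- manip.camera_model(name): a dict with "fx", "fy", "cx", "cy" (pixels), "k1" (the pictures are not rectified: a ray, as slopes to the right and down, at radius r is drawn at 1 + k1 r^2 times it, then the intrinsics apply), "rvec" (rotation vector, rad) and "tvec" (3), from world to camera coordinates, as OpenCV has them; the wrist camera has in their place "mount" (4x4, takes a point from camera to tool coordinates, whose origin is the TCP and whose axes are the tool frame's). Camera axes: x right, y down, z forward; pixel columns grow to the right and rows downward; lengths in m; the calibration is good to about 2 mm. A picture is of the moment at which its call begins: read the wrist's pose just before it. camera_model takes no time and is no camera call.
- manip.job_done(): hands the job in, once; it reports no verdict.
The state is a dict: "time": time; "joint_pos": joint angles; "joint_vel": joint speeds; "joint_efforts": joint torques, N m; "tool_pos": TCP position; "tool_rot": TCP orientation; "contact_force": force on the tool from outside, world axes, zero at the start; "ft_torque": the same for the moment, N m; "gripper_width": opening from 0.0 (shut) to 1.0 (fully open).
Only numpy, scipy, OpenCV 4.12 (cv2) and the standard library are available. Lean on these libraries where they do the work, as an engineer would, in place of code of your own. Each camera call takes 0.05 s, during which the arm holds its last target.

TASK

Get the polarising stage ready for the next look at the grains: push the polariser slide in the side of the light base fully home, and push the round stage round (it has a finger stud for that) until the white index mark lines up with the 45-degree line, the long line in the middle of the fixed scale. The covered dish just rides round on the middle of the stage: do not lift it or push it about, and leave everything else on the bench where it stands.

Things in the scene. Friction and masses are not known exactly. Their poses are not given: they have to be found in the camera images.
- pol_base: white light base, 240 mm (its x) by 250 mm (its y), housing top 55 mm above the bench; fixed. Origin: centre of its underside, z up; its -x side is the front, its -y side has the polariser slide. On top, centred: a fixed aluminium ring (196 mm diameter, top 62 mm above the bench) and inside it the black rotating stage plate (152 mm diameter, top 68 mm above the bench)
- stage_centre (a point): point on the stage's turning axis (vertical) at the height of the plate's top, 68 mm above the bench
- stage (a joint): turn of the black stage plate in rad, counter-clockwise from above positive, endless (no stops). 0 and any whole number of turns = index mark exactly on the 45-degree line. It turns against light friction (about 1.3 N at the finger stud) and stays where it is left
- index_mark (a point): outer end of the index mark, a white line 4 mm wide and 26 mm long running radially out to the edge of the stage plate, 76.5 mm from the turning axis, at plate-top height; it turns with the plate
- target_line (a point): inner end of the 45-degree line, 76.5 mm from the turning axis, given at plate-top height; the index mark's outer end falls on it when they line up. The ring's scale is a quarter circle of black lines 5 degrees apart with three long thick ones, at its two ends and its middle; the middle one is the 45-degree line and points to the base's -x
- finger_stud (a point): centre of the top of the steel finger stud that stands up from the stage plate: 13 mm diameter, 20 mm tall (top 88 mm above the bench), 62 mm from the turning axis, diametrically opposite the index mark; it turns with the plate, and pushing it sideways turns the stage
- polariser (a joint): how far the polariser slide stands out from fully home, in m: 0 = home against its stop, up to 0.036 drawn out. Slides with about 2 N of friction and stays where it is left
- polariser_tab (a point): middle of the top edge of the outer face of the polariser slide's upturned thumb tab: 36 mm wide (base x), 6 mm thick, from 25 to 55 mm above the bench, on the base's -y side. Push its outer face along the base's +y to send the slide in. When home the outer face stands 13 mm out from the housing's side
- dish: covered glass dish with mineral grains, 54 mm diameter, 16 mm tall, standing loose on about the middle of the stage plate and riding round with it. Origin: centre of its underside
- amber_bottle: amber glass reagent bottle with a screw cap, 58 mm diameter, 125 mm tall, upright; a loose bystander. Origin: centre of its underside
- specimen_jar: small clear glass jar with a white lid, 40 mm diameter, 50 mm tall, upright, beside the base on the polariser-slide side; a loose bystander. Origin: centre of its underside
- mount_a: dark resin specimen mount, a puck 30 mm in diameter and 19 mm tall, beside the base on the polariser-slide side; a loose bystander. Origin: centre of its underside
- mount_b: a second dark resin specimen mount, same as the other, on the other side of the base; a loose bystander. Origin: centre of its underside
- brush: small dusting brush about 150 mm long lying on the bench; a loose bystander. Origin: a point under its length
- slide_box: flat black slide box with two brass clasps, 170 x 210 x 37 mm, lying on the bench; a loose bystander. Origin: centre of its underside
There are look-alikes about, which are no part of the job. Of the things like the dish, leave any that is green or red; of the rest the smaller one is meant.

How it is judged:
At the end, for the whole second after the job is handed in: The index mark's outer end is within 3.5 mm (half a scale division, about 2.6 degrees) of the 45-degree line and the stage is still; the polariser slide is within 2 mm of fully home; the dish stands flat and still on the stage within 18 mm of its centre (distance between index_mark and target_line below 0.0035 m and velocity of joint stage between -0.02 and 0.02 rad/s and value of joint polariser below 0.002 m and horizontal distance between dish and stage_centre below 0.018 m and height (world z) of dish between 0.064 and 0.072 m and angle between dish's own z axis and vertical below 0.1 rad and linear speed of dish below 0.01 m/s); the robot touches nothing.
It fails at once if the dish is lifted off the stage, tipped or pushed away from its middle (more than 18 mm from the axis) (height (world z) of dish above 0.074 m or angle between dish's own z axis and vertical above 0.2 rad or horizontal distance between dish and stage_centre above 0.018 m).
It fails at once if a bystander is moved more than 12 mm or tipped (distance of any of amber_bottle, specimen_jar, mount_a, mount_b, brush, slide_box from where it was at the start of the episode above 0.012 m or angle between any of amber_bottle, specimen_jar, mount_a, mount_b, slide_box's own z axis and vertical above 0.3 rad).
It also fails if it takes over 64 s, if anything falls off the work surface, if the arm or the gripper's body presses on something with over 40 N, if the wrist force passes 120 N, or if a joint passes its speed limit or range.

## Working session

There is one attempt and no reset: what is moved stays moved. The work goes in short steps, Python scripts to look and compute and a shell command to move; the robot and the scene stay as the last step left them, time stands still between calls to the robot, and variables do not carry over. Pictures are saved under pics/ and viewed, and the job is handed in when it is done.

```bash
mkdir -p pics; python3 - <<'E'
from plant import manip
import cv2,json
print(manip.state()); print(manip.grasp_offset)
for n in ("side","top","wrist"):
    cv2.imwrite(f"pics/{n}0.png",manip.grab_frame(n)); print(n,manip.camera_model(n))
E
```

```text
{'time': 0.0, 'joint_pos': array([-1.28797405e+00,  5.33712100e-02,  1.61431772e+00, -3.05668468e-05,
        1.47602009e+00, -1.18962249e-01]), 'joint_vel': array([ 0.00070697, -0.00016477, -0.00329634, -0.00010887, -0.00101638,
        0.00045562]), 'joint_efforts': array([-4.00331346e-04, -3.93683052e+01, -3.70174956e+01, -1.10913165e-04,
        7.02421035e-03, -4.46780874e-06]), 'tool_pos': array([ 0.2442259 , -0.57453168,  0.19484005]), 'tool_rot': array([ 0.1410277 , -0.14117162,  0.69363037, -0.69214065]), 'contact_force': array([-0.84583837, -1.01044823,  0.74069235]), 'ft_torque': array([ 0.00063902, -0.00457213,  0.01550053]), 'gripper_width': 0.999817157804862}
-0.0187
side {'fx': 482.2358993327298, 'fy': 482.2358993327298, 'cx': 249.6194082256236, 'cy': 197.53408399904, 'k1': -0.052261902414214766, 'rvec': array([ 0.92225747, -2.44280773,  1.14231784]), 'tvec': array([0.36322083, 0.34143903, 1.03878633])}
top {'fx': 485.0360413102756, 'fy': 485.0360413102756, 'cx': 258.1262904656852, 'cy': 191.05315237454928, 'k1': -0.18803006949812745, 'rvec': array([ 2.12497168, -2.09463538,  0.21554339]), 'tvec': array([-0.08023675,  0.57962232,  1.32102894])}
wrist {'fx': 287.1937519380992, 'fy': 287.1937519380992, 'cx': 261.1082717827394, 'cy': 191.87884480646102, 'k1': -0.06526780819828812, 'mount': array([[ 9.88461430e-05,  9.55820036e-01,  2.93952461e-01,
        -7.53377907e-02],
       [ 3.14932212e-04, -2.93952478e-01,  9.55819984e-01,
        -1.77820569e-01],
       [ 9.99999946e-01, -1.90402018e-06, -3.30074586e-04,
         4.09434803e-04],
       [ 0.00000000e+00,  0.00000000e+00,  0.00000000e+00,
         1.00000000e+00]])}
```

View pics/top0.png

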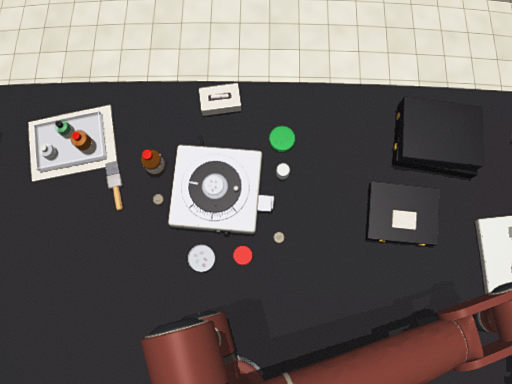

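View pics/side0.png

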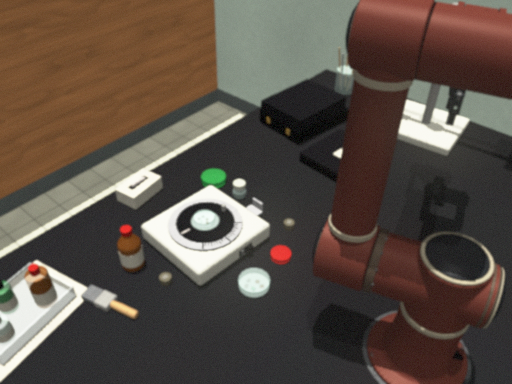

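```bash
cat > h.py <<'E'
import numpy as np,cv2
from plant import manip
def ray(n,u,v,st=None):
    c=manip.camera_model(n)
    K=np.array([[c['fx'],0,c['cx']],[0,c['fy'],c['cy']],[0,0,1]])
    p=cv2.undistortPoints(np.array([[[u,v]]],float),K,np.array([c['k1'],0,0,0,0.]))[0,0]
    d=np.array([p[0],p[1],1.])
    if n=='wrist':
        st=st or manip.state(); w,x,y,z=st['tool_rot']
        from scipy.spatial.transform import Rotation as R
        Rt=R.from_quat([x,y,z,w]).as_matrix(); M=c['mount']
        return Rt@M[:3,3]+st['tool_pos'], Rt@M[:3,:3]@d
    Rm=cv2.Rodrigues(c['rvec'])[0]
    return -Rm.T@c['tvec'], Rm.T@d
def at(n,u,v,z,st=None):
    o,d=ray(n,u,v,st); return o+d*(z-o[2])/d[2]
def proj(n,P):
    c=manip.camera_model(n)
    K=np.array([[c['fx'],0,c['cx']],[0,c['fy'],c['cy']],[0,0,1]])
    return cv2.projectPoints(np.array([P],float),c['rvec'],c['tvec'],K,np.array([c['k1'],0,0,0,0.]))[0][0,0]
E
python3 - <<'E'
import cv2
a=cv2.imread('pics/top0.png')[130:280,140:300]
cv2.imwrite('pics/topz.png',cv2.resize(a,None,fx=4.9,fy=4,interpolation=cv2.INTER_CUBIC)[:600,:800] if 0 else cv2.resize(a,None,fx=4,fy=4,interpolation=cv2.INTER_CUBIC))
a=cv2.imread('pics/side0.png')[160:310,110:310]
cv2.imwrite('pics/sidez.png',cv2.resize(a,None,fx=4,fy=4,interpolation=cv2.INTER_CUBIC))
E
```

```text
(no output)
```

View pics/topz.png

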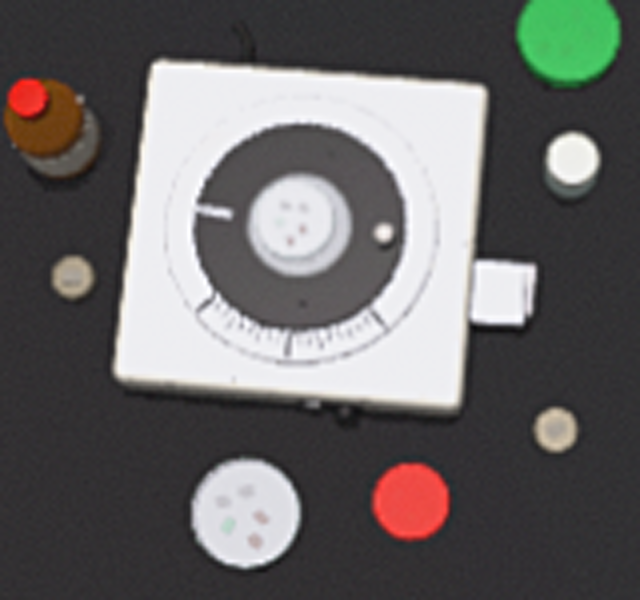

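View pics/sidez.png

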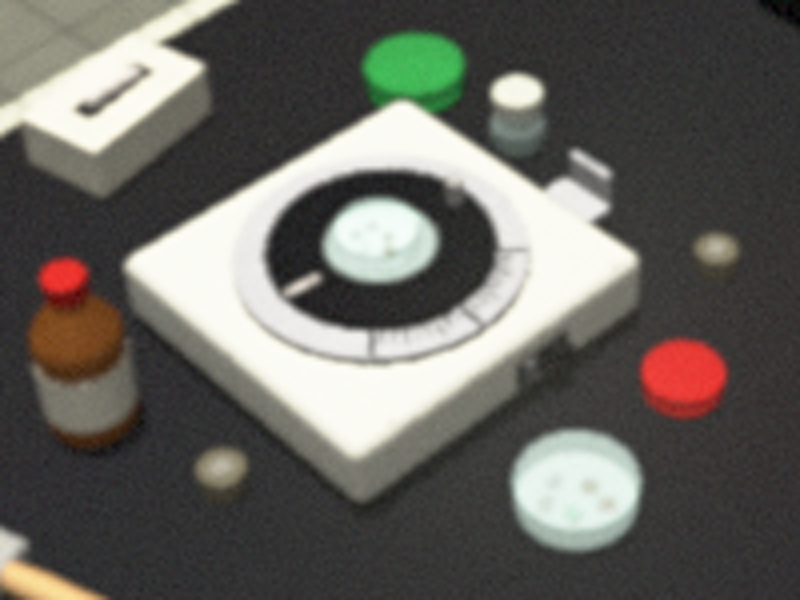

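```bash
python3 - <<'E'
from h import *
def z2(u,v): return 140+(u+.5)/4-.5,130+(v+.5)/4-.5
def s2(u,v): return 110+(u+.5)/4-.5,160+(v+.5)/4-.5
im=cv2.imread('pics/top0.png')
g=cv2.cvtColor(im,cv2.COLOR_BGR2GRAY); m=((g<130)*255).astype(np.uint8)
m[:, :180]=0; m[:,250:]=0; m[:150]=0; m[228:]=0
cs,_=cv2.findContours(m,cv2.RETR_EXTERNAL,cv2.CHAIN_APPROX_NONE)
c=max(cs,key=cv2.contourArea); 
h=cv2.convexHull(c)
P=np.array([at('top',*p[0],.068)[:2] for p in h]);
A=np.c_[2*P,np.ones(len(P))]; s=np.linalg.lstsq(A,(P**2).sum(1),rcond=None)[0]
print('circ',s[:2],np.sqrt(s[2]+s[0]**2+s[1]**2))
T=lambda n,u,v,z:print(n,at('top',*z2(u,v),z).round(4))
T('idx',197,210,.068);T('stud',384,232,.088);T('targ in',290,330,.062);T('targ out',288,356,.062)
T('longL',210,298,.062);T('longR',377,314,.062);T('dish',292,217,.084)
for q in [(153,63),(487,85),(462,412),(115,378)]: T('corner',*q,.055)
T('tab top far',536,265,.055);T('tab near',529,324,.055);T('tab in far',525,266,.055)
T('jar',573,160,.05);T('mount a',556,430,.019);T('mountb',72,277,.019);T('bottle',28,98,.125);T('red',412,501,.016);T('big dish',246,513,.016)
S=lambda n,u,v,z:print('side',n,at('side',*s2(u,v),z).round(4))
S('tab',573,150,.055);S('tab',610,180,.055);S('stud',455,181,.088);S('idx',287,296,.068);S('tgt',470,312,.062);S('tgt o',482,325,.062)
E
```

```text
circ [0.59178496 0.05276492] 0.07500928215832332
idx [0.6024 0.1262 0.068 ]
stud [ 0.5838 -0.009   0.088 ]
targ in [0.5177 0.0572 0.062 ]
targ out [0.4991 0.058  0.062 ]
longL [0.5398 0.115  0.062 ]
longR [ 0.5301 -0.0041  0.062 ]
dish [0.5946 0.0562 0.084 ]
corner [0.7157 0.166  0.055 ]
corner [ 0.7016 -0.0796  0.055 ]
corner [ 0.4622 -0.0652  0.055 ]
corner [0.4822 0.1817 0.055 ]
tab top far [ 0.5684 -0.1163  0.055 ]
tab near [ 0.5257 -0.1117  0.055 ]
tab in far [ 0.5676 -0.1085  0.055 ]
jar [ 0.6474 -0.1426  0.05  ]
mount a [ 0.4545 -0.1327  0.019 ]
mountb [0.5617 0.2246 0.019 ]
bottle [0.668  0.2403 0.125 ]
red [ 0.4021 -0.0299  0.016 ]
big dish [0.3913 0.0895 0.016 ]
side tab [ 0.5722 -0.1159  0.055 ]
side tab [ 0.532  -0.1085  0.055 ]
side stud [ 0.5843 -0.0096  0.088 ]
side idx [0.6035 0.1259 0.068 ]
side tgt [0.511  0.0548 0.062 ]
side tgt o [0.4974 0.0582 0.062 ]
```

```bash
python3 - <<'E'
from h import *
from scipy.spatial.transform import Rotation as R
s=manip.state();w,x,y,z=s['tool_rot'];print(R.from_quat([x,y,z,w]).as_matrix().round(3),s['time'])
E
```

```text
[[-0.92  -0.     0.391]
 [-0.391  0.002 -0.92 ]
 [-0.    -1.    -0.002]] 0.15
```

```bash
python3 -m jog '{"offset":[[0.5,0.685,0],[0.5,0.685,0],[0.5,0.685,0],[0.5,0.685,0],[0.5,0.685,0],[0.5,0.685,0],[0.5,0.685,0],[0.5,0.685,0],[0.5,0.685,0],[0.5,0.685,0],[0.5,0.685,0],[0.5,0.685,0]],"angular":[[0,0,0.878],[0,0,0.878],[0,0,0.878],[0,0,0.878],[0,0,0.878],[0,0,0.878],[0,0,0.878],[0,0,0.878],[0,0,0.878],[0,0,0.878],[0,0,0.878],[0,0,0.878]],"jaw":[0,0,0,0,0,0,0,0,0,0,0,0]}'; python3 - <<'E'
from h import *
from scipy.spatial.transform import Rotation as R
s=manip.state();w,x,y,z=s['tool_rot'];print(R.from_quat([x,y,z,w]).as_matrix().round(3),s)
cv2.imwrite("pics/w1.png",manip.grab_frame("wrist"))
cv2.imwrite("pics/s1.png",manip.grab_frame("side"))
E
```

```text
time: 1.35
tool_pos: [0.545, -0.1625, 0.1958]
tool_rot: [0.484, -0.484, 0.515, -0.515]
contact_force: [0.4, -0.7, 0.8]
gripper_width: -0.002
[[-0.062 -0.     0.998]
 [-0.998  0.    -0.062]
 [-0.    -1.    -0.   ]] {'time': 1.35, 'joint_pos': array([-4.20589805e-01, -8.04180655e-02,  1.74518990e+00, -6.13256350e-05,
        1.47711904e+00, -3.58767803e-01]), 'joint_vel': array([ 0.74604609,  0.31574204, -0.29700026, -0.00075613, -0.02607938,
       -0.169448  ]), 'joint_efforts': array([ -3.03472392, -35.59644341, -35.62116265,   0.06390806,
         0.14919673,   0.14811414]), 'tool_pos': array([ 0.54502616, -0.16251639,  0.19581292]), 'tool_rot': array([ 0.48424902, -0.48437014,  0.51530175, -0.51512382]), 'contact_force': array([ 0.40189801, -0.74382733,  0.78370783]), 'ft_torque': array([ 0.02173324, -0.03091073,  0.01449115]), 'gripper_width': -0.002079290346793757}
```

View pics/w1.png

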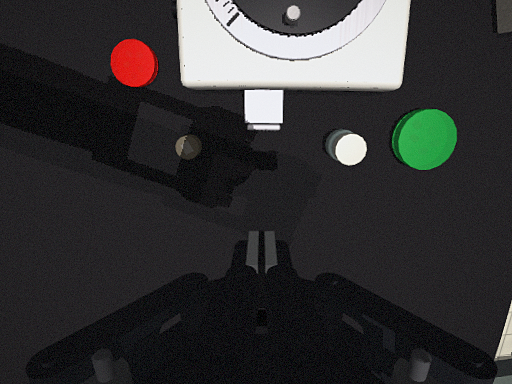

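View pics/s1.png

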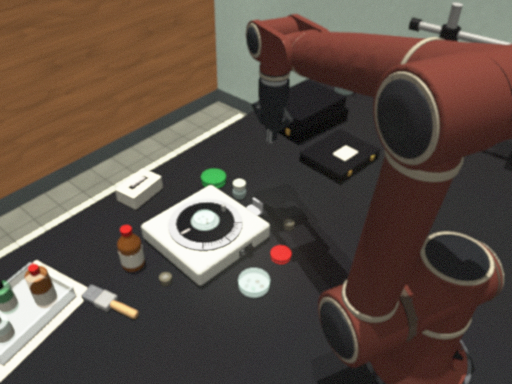

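```bash
python3 -m jog '{"offset":[[0,0,-0.8],[0,0,-0.8],[0,0,-0.8],[0,0,-0.8],[0,0,0]],"angular":[[0,0,0],[0,0,0],[0,0,0],[0,0,0],[0,0,0]],"jaw":[0,0,0,0,0]}'; python3 - <<'E'
from h import *
print(manip.state()['contact_force'])
cv2.imwrite("pics/w2.png",manip.grab_frame("wrist"))
E
```

```text
time: 1.95
tool_pos: [0.5385, -0.1623, 0.0291]
tool_rot: [0.481, -0.485, 0.521, -0.512]
contact_force: [-1.1, 1.3, -1.1]
gripper_width: -0.001
[-1.12164487  1.29833532 -1.12161624]
```

View pics/w2.png

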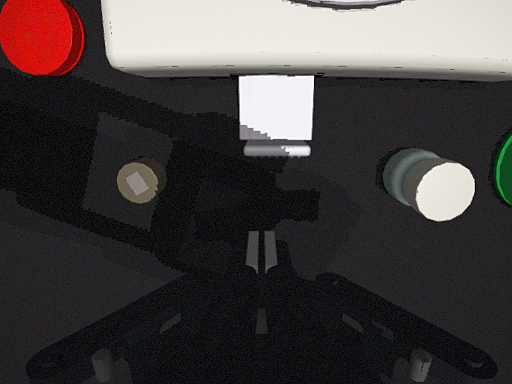

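```bash
python3 -m jog '{"offset":[[0.16,0,0.14],[0.02,0.3,0],[0.02,0.3,0],[0.01,0.15,0],[0.01,0.15,0],[0.01,0.15,0],[0,0,0]],"angular":[[0,0,0],[0,0,0],[0,0,0],[0,0,0],[0,0,0],[0,0,0],[0,0,0]],"jaw":[0,0,0,0,0,0,0]}'; python3 - <<'E'
from h import *
cv2.imwrite("pics/w3.png",manip.grab_frame("wrist"))
E
```

```text
time: 2.7
tool_pos: [0.5557, -0.1106, 0.043]
tool_rot: [0.484, -0.484, 0.516, -0.516]
contact_force: [-0.1, -0.9, -0.1]
gripper_width: 0.0
```

View pics/w3.png

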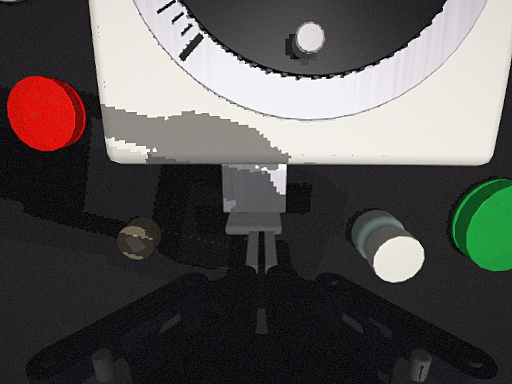

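```bash
python3 -m jog '{"offset":[[0,0,-0.1],[0,0.12,0],[0,0.12,0],[0,0,0]],"angular":[[0,0,0],[0,0,0],[0,0,0],[0,0,0]],"jaw":[0,0,0,0]}';python3 -m jog '{"offset":[[0,0.08,0],[0,0.08,0],[0,0,0]],"angular":[[0,0,0],[0,0,0],[0,0,0]],"jaw":[0,0,0]}'; python3 - <<'E'
from h import *
cv2.imwrite("pics/w4.png",manip.grab_frame("wrist"))
E
```

```text
time: 3.15
tool_pos: [0.5558, -0.0991, 0.0379]
tool_rot: [0.483, -0.483, 0.516, -0.516]
contact_force: [-0.6, -0.5, -0.2]
gripper_width: 0.001
time: 3.45
tool_pos: [0.5559, -0.0912, 0.0382]
tool_rot: [0.483, -0.483, 0.516, -0.516]
contact_force: [-0.7, -0.3, -0.9]
gripper_width: 0.002
```

View pics/w4.png

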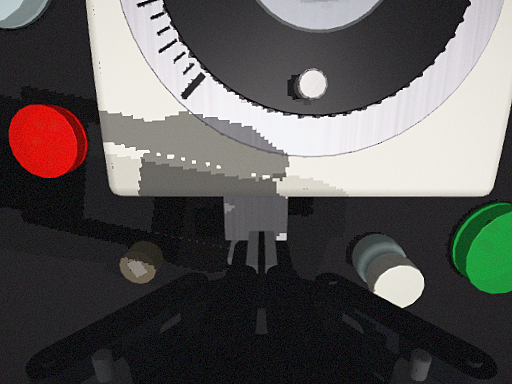

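```bash
python3 - <<'E'
from h import *
a=manip.grab_frame("side")[130:280,150:350]
b=manip.grab_frame("top")[130:280,180:380]
cv2.imwrite("pics/s4.png",cv2.resize(a,None,fx=4,fy=4,interpolation=cv2.INTER_CUBIC))
cv2.imwrite("pics/t4.png",cv2.resize(b,None,fx=4,fy=4,interpolation=cv2.INTER_CUBIC))
E
```

```text
(no output)
```

View pics/s4.png

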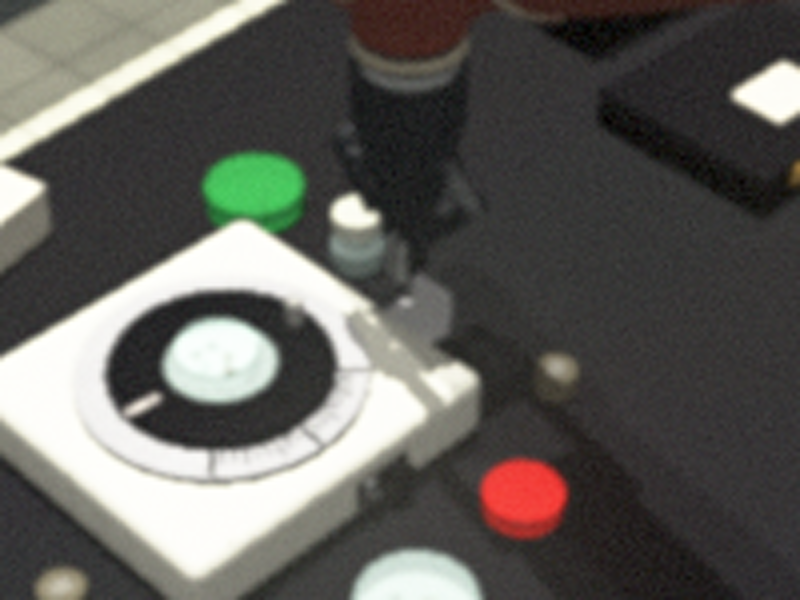

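View pics/t4.png

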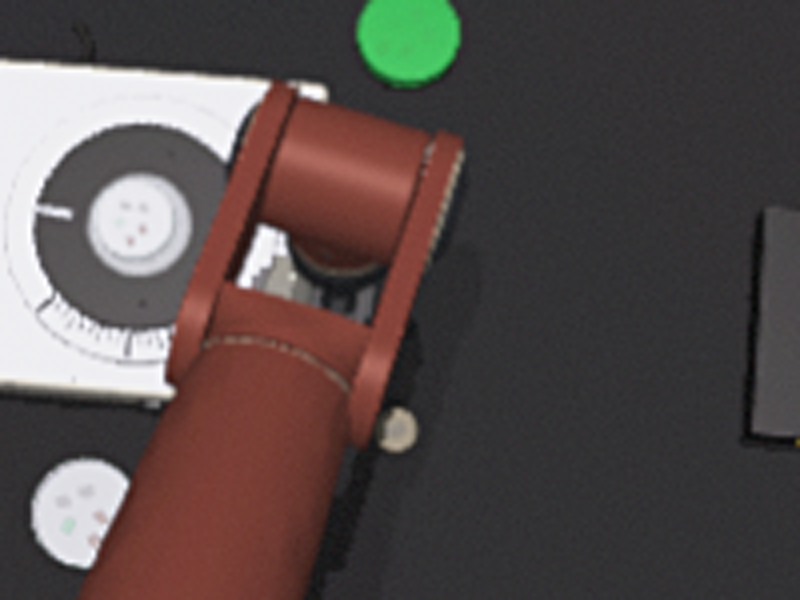

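```bash
python3 -m jog '{"offset":[[0,0.06,0],[0,0,0]],"angular":[[0,0,0],[0,0,0]],"jaw":[0,0]}';python3 -m jog '{"offset":[[0,0.06,0],[0,0,0]],"angular":[[0,0,0],[0,0,0]],"jaw":[0,0]}'; python3 - <<'E'
from h import *
cv2.imwrite("pics/w5.png",manip.grab_frame("wrist"))
E
```

```text
time: 3.8
tool_pos: [0.5559, -0.0885, 0.0381]
tool_rot: [0.483, -0.483, 0.516, -0.516]
contact_force: [0.5, -0.4, -0.3]
gripper_width: -0.001
time: 4.0
tool_pos: [0.5559, -0.0854, 0.0381]
tool_rot: [0.483, -0.483, 0.516, -0.516]
contact_force: [-0.6, -0.2, -0.1]
gripper_width: 0.007
```

View pics/w5.png

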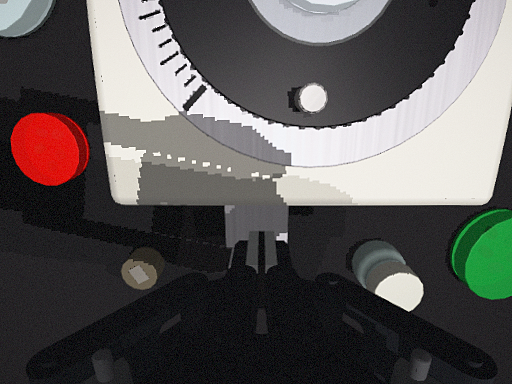

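```bash
cat >> h.py <<'E'
def wproj(P,st=None):
    from scipy.spatial.transform import Rotation as R
    st=st or manip.state(); w,x,y,z=st['tool_rot']; Rt=R.from_quat([x,y,z,w]).as_matrix()
    c=manip.camera_model('wrist'); M=c['mount']
    pt=Rt.T@(np.array(P)-st['tool_pos']); pc=M[:3,:3].T@(pt-M[:3,3])
    K=np.array([[c['fx'],0,c['cx']],[0,c['fy'],c['cy']],[0,0,1]])
    return cv2.projectPoints(pc[None],np.zeros(3),np.zeros(3),K,np.array([c['k1'],0,0,0,0.]))[0][0,0]
E
python3 - <<'E'
from h import *
s=manip.state();t=s['tool_pos']
for d in (-.011,0,.011): print(d,wproj(t+[0,d,0]))
c=np.array([.5915,.052]);ex=np.array([.9978,-.066]);ey=np.array([.066,.9978])
for o in (.044,.025,.013):
  for z in (.025,.055):
    print(o,z,[wproj([*(c+ex*bx-ey*(.125+o)),z]).round(0) for bx in (-.0515,-.0155)])
print('edge',wproj([*(c-ex*.0335-ey*.125),.055]))
im=cv2.imread('pics/w5.png')[190:300,180:340]
cv2.imwrite('pics/w5z.png',cv2.resize(cv2.convertScaleAbs(im,alpha=1.8,beta=30),None,fx=5,fy=5,interpolation=cv2.INTER_NEAREST))
E
```

```text
-0.011 [261.58540844 235.63121275]
0 [260.51690945 220.72072297]
0.011 [259.41057208 205.26827131]
0.044 0.025 [array([227., 250.]), array([275., 250.])]
0.044 0.055 [array([222., 273.]), array([277., 273.])]
0.025 0.025 [array([226., 227.]), array([276., 227.])]
0.025 0.055 [array([220., 247.]), array([278., 247.])]
0.013 0.025 [array([225., 211.]), array([276., 211.])]
0.013 0.055 [array([220., 229.]), array([278., 229.])]
edge [248.68763915 209.1572711 ]
```

View pics/w5z.png

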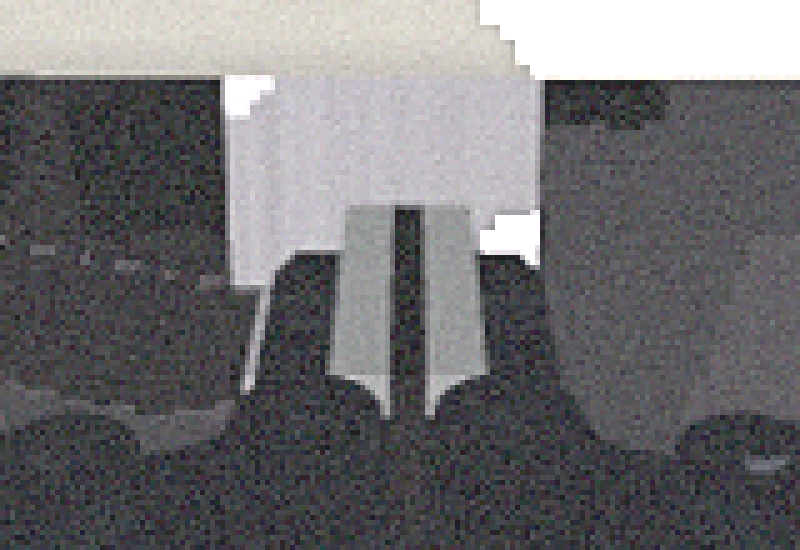

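```bash
python3 - <<'E'
from h import *
s=manip.state()
for z in (.038,.045,.05,.056): print(z,at('wrist',262,231,z,s).round(4), 'lower-left line', at('wrist',249,268,z,s).round(4))
c=manip.state();print(c['tool_pos'],c['contact_force'],c['ft_torque'],c['joint_efforts'])
cv2.imwrite('pics/s5.png',cv2.resize(cv2.convertScaleAbs(manip.grab_frame('side')[150:250,200:330],alpha=1.7,beta=20),None,fx=6,fy=6,interpolation=cv2.INTER_CUBIC))
E
```

```text
0.038 [ 0.5564 -0.0931  0.038 ] lower-left line [ 0.5453 -0.1212  0.038 ]
0.045 [ 0.5566 -0.0899  0.045 ] lower-left line [ 0.546  -0.1169  0.045 ]
0.05 [ 0.5567 -0.0876  0.05  ] lower-left line [ 0.5464 -0.1138  0.05  ]
0.056 [ 0.5569 -0.0848  0.056 ] lower-left line [ 0.5469 -0.1101  0.056 ]
[ 0.55588254 -0.08553726  0.03806802] [-0.0308109  -0.33159207 -0.20652427] [ 0.04632755  0.00151374 -0.03905935] [ 6.92151161e-02 -3.55478382e+01 -3.30211186e+01  1.07498895e-02
  4.28462285e-03  7.08350621e-03]
```

View pics/s5.png

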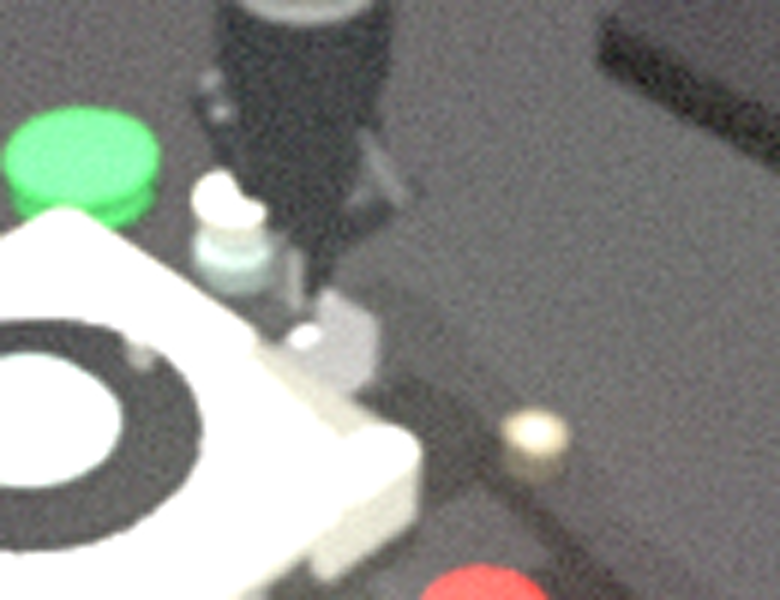

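```bash
python3 - <<'E'
from h import *
t=manip.state()['tool_pos'];q=lambda P:((proj('side',P)-[200,150])*6).round()
print('tcp',q(t),'tip at z.06',q([t[0],t[1],.06]),'z .08',q([t[0],t[1],.08]))
c=np.array([.5915,.052]);ex=np.array([.9978,-.066]);ey=np.array([.066,.9978])
for o in (.044,.013):
  for z in (.025,.055): print(o,z,[q([*(c+ex*bx-ey*(.125+o)),z]) for bx in (-.0515,-.0155)])
E
```

```text
tcp [301. 357.] tip at z.06 [301. 321.] z .08 [301. 288.]
0.044 0.025 [array([383., 374.]), array([328., 338.])]
0.044 0.055 [array([384., 326.]), array([329., 290.])]
0.013 0.025 [array([336., 406.]), array([281., 369.])]
0.013 0.055 [array([337., 357.]), array([282., 320.])]
```

```bash
python3 - <<'E'
from h import *
s=manip.state()
for z in (.058,.068,.088): print(z,at('wrist',313,98,z,s).round(4))
print(proj('side',[.545,-.1625,.1958]),proj('side',[.545,-.1625,.226]))
im=cv2.imread('pics/s1.png')[60:180,220:330]
cv2.imwrite('pics/s1z.png',cv2.resize(cv2.convertScaleAbs(im,alpha=1.8,beta=20),None,fx=5,fy=5,interpolation=cv2.INTER_CUBIC))
E
```

```text
0.058 [ 0.5887 -0.0095  0.058 ]
0.068 [ 0.587  -0.0096  0.068 ]
0.088 [ 0.5835 -0.0098  0.088 ]
[272.74008627 152.45433251] [273.17867065 142.92920663]
```

View pics/s1z.png

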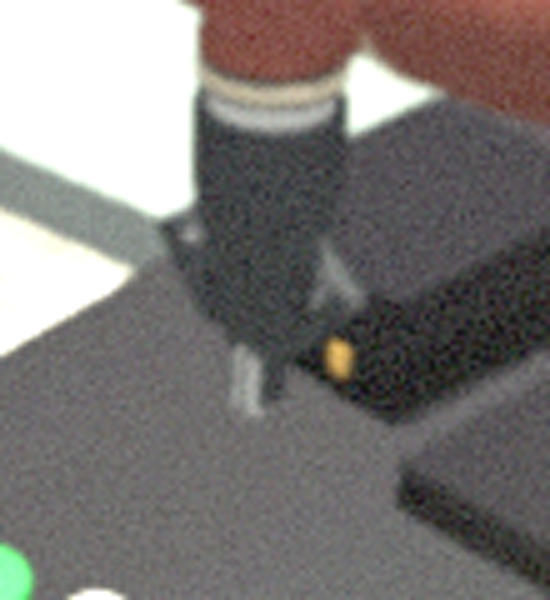

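```bash
python3 -m jog '{"offset":[[0,0,0.4],[0,-0.45,0],[-0.1,-0.45,0],[0,-0.45,0],[0,-0.2,-0.2],[0,0,-0.4],[0,0,-0.2],[0,0,-0.1],[0,0,0]],"angular":[[0,0,0],[0,0,0],[0,0,0],[0,0,0],[0,0,0],[0,0,0],[0,0,0],[0,0,0],[0,0,0]],"jaw":[0,0,0,0,0,0,0,0,0]}'; python3 - <<'E'
from h import *
print(manip.state()['tool_pos'])
cv2.imwrite("pics/w6.png",manip.grab_frame("wrist"))
cv2.imwrite('pics/s6.png',cv2.resize(cv2.convertScaleAbs(manip.grab_frame('side')[150:250,200:330],alpha=1.7,beta=20),None,fx=6,fy=6,interpolation=cv2.INTER_CUBIC))
t=manip.state()['tool_pos'];print((proj('side',t)-[200,150])*6)
E
```

```text
time: 5.0
tool_pos: [0.5501, -0.1624, 0.0118]
tool_rot: [0.483, -0.484, 0.517, -0.515]
contact_force: [0.4, 0.8, 0.1]
gripper_width: -0.001
[ 0.55012317 -0.16240768  0.01183384]
[412.50456773 320.26759763]
```

View pics/w6.png

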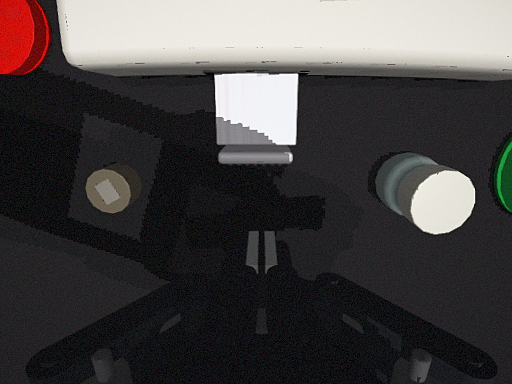

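View pics/s6.png

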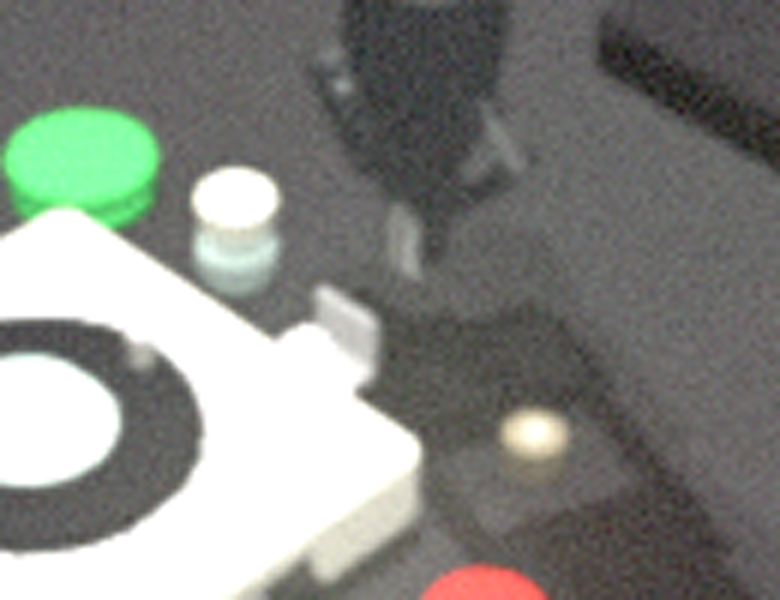

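```bash
python3 -m jog '{"offset":[[0,0.36,0],[0.02,0.36,0],[0.02,0.2,0],[0.02,0.2,0],[0,0,0]],"angular":[[0,0,0],[0,0,0],[0,0,0],[0,0,0],[0,0,0]],"jaw":[0,0,0,0,0]}'; python3 - <<'E'
from h import *
cv2.imwrite("pics/w7.png",manip.grab_frame("wrist"))
E
```

```text
time: 5.6
tool_pos: [0.5543, -0.1058, 0.0135]
tool_rot: [-0.484, 0.483, -0.516, 0.516]
contact_force: [0.1, 0.1, 0.1]
gripper_width: -0.004
```

View pics/w7.png

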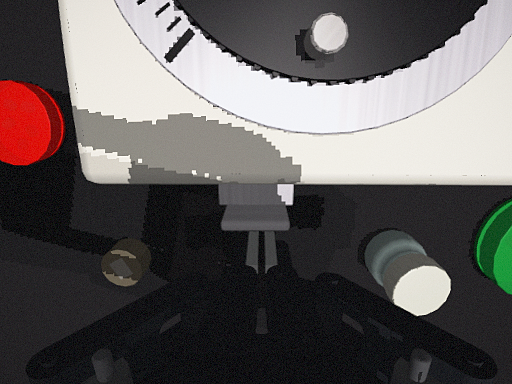

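```bash
python3 -m jog '{"offset":[[0.01,0.12,0],[0.01,0.1,0],[0,0,0]],"angular":[[0,0,0],[0,0,0],[0,0,0]],"jaw":[0,0,0]}';python3 -m jog '{"offset":[[0,0.06,0],[0,0,0]],"angular":[[0,0,0],[0,0,0]],"jaw":[0,0]}';python3 -m jog '{"offset":[[0,0.06,0],[0,0,0]],"angular":[[0,0,0],[0,0,0]],"jaw":[0,0]}'; python3 - <<'E'
from h import *
cv2.imwrite("pics/w8.png",manip.grab_frame("wrist"))
E
```

```text
time: 5.95
tool_pos: [0.555, -0.0958, 0.0131]
tool_rot: [0.483, -0.483, 0.516, -0.516]
contact_force: [0.6, -0.2, -0.2]
gripper_width: 0.002
time: 6.15
tool_pos: [0.5551, -0.0947, 0.0132]
tool_rot: [-0.483, 0.484, -0.515, 0.517]
contact_force: [-0.0, -6.5, -0.3]
gripper_width: -0.003
time: 6.35
tool_pos: [0.5552, -0.0946, 0.0133]
tool_rot: [-0.482, 0.485, -0.513, 0.518]
contact_force: [0.1, -14.1, -2.6]
gripper_width: 0.001
```

View pics/w8.png

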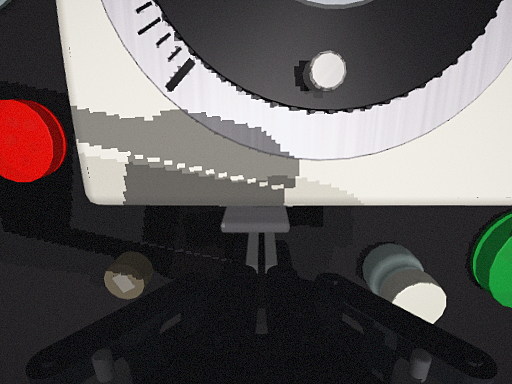

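```bash
python3 -m jog '{"offset":[[0,-0.4,0],[0,-0.2,0.4],[0,0,0.9],[0.1,0.5,0.5],[0.2,0.6,0],[0.2,0.6,0],[0.08,0.48,0],[0,0.25,0],[0,0,0]],"angular":[[0,0,0],[0,0,0],[0,0,0],[0,0,0],[0,0,0],[0,0,0],[0,0,-0.35],[0,0,-0.35],[0,0,0]],"jaw":[0,0,0,36,36,36,36,36,36]}'; python3 - <<'E'
from h import *
s=manip.state();print(s['tool_pos'])
cv2.imwrite("pics/w9.png",manip.grab_frame("wrist"))
b=manip.grab_frame("side")[110:260,130:330]
cv2.imwrite("pics/s9.png",cv2.resize(b,None,fx=4,fy=4,interpolation=cv2.INTER_CUBIC))
E
```

```text
time: 7.3
tool_pos: [0.5837, 0.0031, 0.1027]
tool_rot: [0.465, -0.465, 0.533, -0.533]
contact_force: [0.3, -0.2, -0.0]
gripper_width: 0.422
[0.58367508 0.00314649 0.10272184]
```

View pics/w9.png

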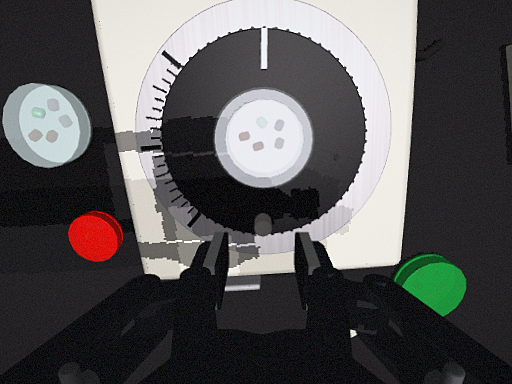

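View pics/s9.png

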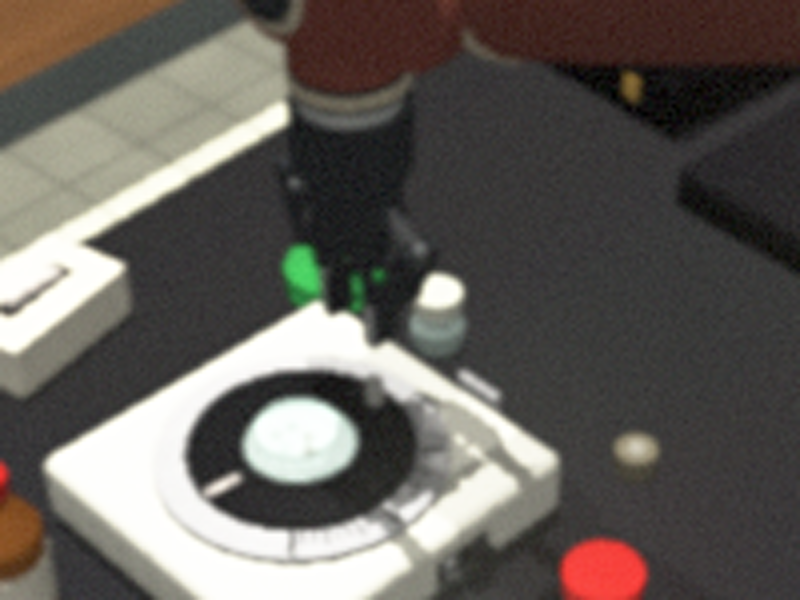

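```bash
python3 - <<'E'
from h import *
s=manip.state()
for n,u,v,z in [('stud',263,218,.088),('idx',264,27,.068),('tgt',143,149,.062),('tgtin',161,149,.062),('plate L',160,130,.068),('plate R',366,130,.068),('plate bot',262,235,.068),('dish top',264,132,.084)]: print(n,at('wrist',u,v,z,s).round(4))
E
```

```text
stud [ 0.5849 -0.0029  0.088 ]
idx [0.6033 0.1251 0.068 ]
tgt [0.4997 0.0557 0.062 ]
tgtin [0.5137 0.0536 0.062 ]
plate L [0.5184 0.068  0.068 ]
plate R [0.6683 0.0472 0.068 ]
plate bot [ 0.5811 -0.0257  0.068 ]
dish top [0.5939 0.0572 0.084 ]
```

```bash
python3 - <<'E'
from h import *
t=manip.state()['tool_pos']
for dx in(-.022,.022):
  for z in (.103,.131,.137,.143): print(dx,z,(proj('side',[t[0]+dx,t[1]-dx*.14,z])-[130,110])*4)
E
python3 -m jog '{"offset":[[0,-0.24,0],[0,0,-0.4],[0,0,-0.4],[0,0,-0.25],[0,0,0]],"angular":[[0,0,0],[0,0,0],[0,0,0],[0,0,0],[0,0,0]],"jaw":[36,36,36,36,36]}'; python3 - <<'E'
from h import *
s=manip.state();print(s['tool_pos'])
cv2.imwrite("pics/w10.png",manip.grab_frame("wrist"))
b=manip.grab_frame("side")[150:250,150:280]
cv2.imwrite("pics/s10.png",cv2.resize(cv2.convertScaleAbs(b,alpha=1.6,beta=20),None,fx=6,fy=6,interpolation=cv2.INTER_CUBIC))
E
```

```text
-0.022 0.103 [383.24234733 387.75152859]
-0.022 0.131 [382.18062722 354.76964671]
-0.022 0.137 [381.94945497 347.57619993]
-0.022 0.143 [381.71696865 340.3374531 ]
0.022 0.103 [341.25039756 354.0872296 ]
0.022 0.131 [339.61330372 321.29828025]
0.022 0.137 [339.25695063 314.14989735]
0.022 0.143 [338.89860698 306.95757591]
time: 7.9
tool_pos: [0.582, -0.0116, 0.0481]
tool_rot: [0.463, -0.465, 0.535, -0.533]
contact_force: [-0.1, 0.7, 0.5]
gripper_width: 0.423
[ 0.58197818 -0.0116283   0.04810155]
```

View pics/w10.png

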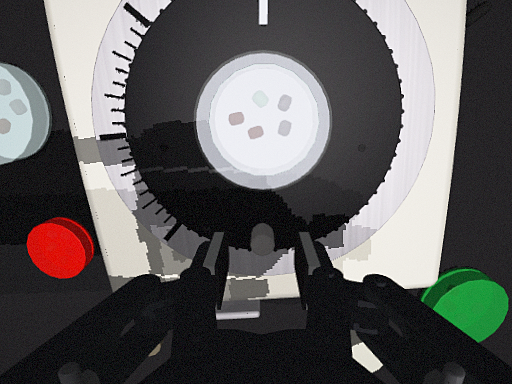

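View pics/s10.png

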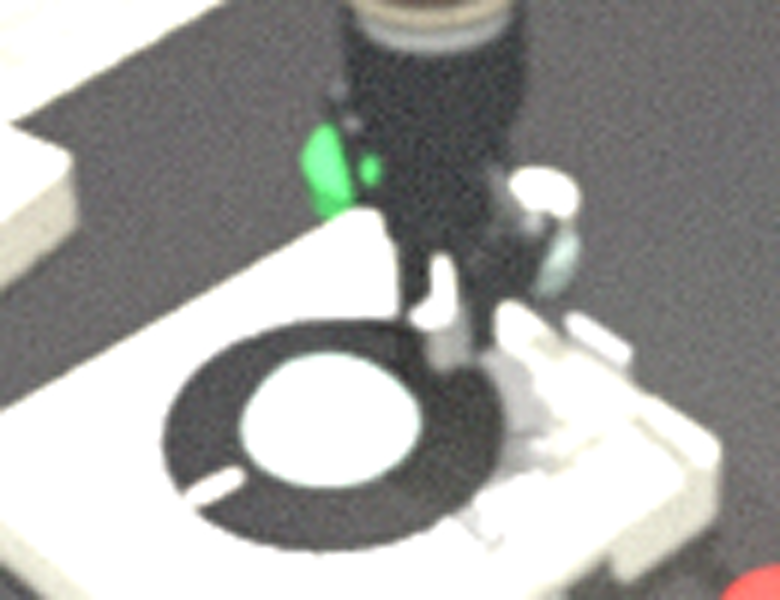

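```bash
python3 -m jog '{"offset":[[0,0.04,-0.14],[0,0,-0.08],[0,0,0]],"angular":[[0,0,0],[0,0,0],[0,0,0]],"jaw":[36,36,36]}'; python3 - <<'E'
from h import *
s=manip.state();p=s['tool_pos'];C=np.array([.5918,.0528])
d=p[:2]-C;a=np.degrees(np.arctan2(d[1],d[0]));print(p,a,np.hypot(*d))
A=np.radians(a+np.arange(0,26)*4);Q=C+.063*np.c_[np.cos(A),np.sin(A)]
print((np.diff(Q,axis=0)/.05).round(2).tolist())
E
```

```text
time: 8.3
tool_pos: [0.5836, -0.0085, 0.0392]
tool_rot: [0.464, -0.464, 0.534, -0.533]
contact_force: [-0.3, -0.1, 0.1]
gripper_width: 0.419
[ 0.58359039 -0.00854394  0.03917126] -97.62255776761204 0.061890842536441934
[[0.09, -0.01], [0.09, -0.0], [0.09, 0.0], [0.09, 0.01], [0.09, 0.02], [0.09, 0.02], [0.08, 0.03], [0.08, 0.03], [0.08, 0.04], [0.08, 0.04], [0.07, 0.05], [0.07, 0.05], [0.06, 0.06], [0.06, 0.06], [0.06, 0.07], [0.05, 0.07], [0.05, 0.07], [0.04, 0.08], [0.04, 0.08], [0.03, 0.08], [0.02, 0.08], [0.02, 0.09], [0.01, 0.09], [0.01, 0.09], [-0.0, 0.09]]
```

```bash
python3 -m jog '{"offset":[[0.09,-0.01,0],[0.09,0,0],[0.09,0,0],[0.09,0.01,0],[0.09,0.02,0],[0.09,0.02,0],[0.08,0.03,0],[0.08,0.03,0],[0,0,0]],"angular":[[0,0,0.667],[0,0,0.667],[0,0,0.667],[0,0,0.667],[0,0,0.667],[0,0,0.667],[0,0,0.667],[0,0,0.667],[0,0,0]],"jaw":[36,36,36,36,36,36,36,36,36]}'; python3 - <<'E'
from h import *
s=manip.state();p=s['tool_pos'];C=np.array([.5918,.0528])
d=p[:2]-C;a=np.degrees(np.arctan2(d[1],d[0]));print(p,a,np.hypot(*d))
cv2.imwrite("pics/w11.png",manip.grab_frame("wrist"))
E
```

```text
time: 9.2
tool_pos: [0.6194, -0.0035, 0.0398]
tool_rot: [0.593, -0.593, 0.385, -0.385]
contact_force: [1.1, -0.9, 0.1]
gripper_width: 0.423
[ 0.619361   -0.00347551  0.03984794] -63.906642088492305 0.06266212503252529
```

View pics/w11.png

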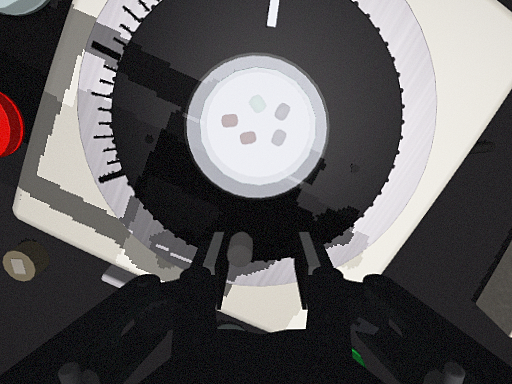

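```bash
python3 -m jog '{"offset":[[0.08,0.04,0],[0.08,0.04,0],[0.07,0.05,0],[0.07,0.05,0],[0.06,0.06,0],[0.06,0.06,0],[0.06,0.07,0],[0.05,0.07,0],[0.05,0.07,0],[0.04,0.08,0],[0.04,0.08,0],[0,0,0]],"angular":[[0,0,0.667],[0,0,0.667],[0,0,0.667],[0,0,0.667],[0,0,0.667],[0,0,0.667],[0,0,0.667],[0,0,0.667],[0,0,0.667],[0,0,0.667],[0,0,0.667],[0,0,0]],"jaw":[36,36,36,36,36,36,36,36,36,36,36,36]}'; python3 - <<'E'
from h import *
s=manip.state();p=s['tool_pos'];C=np.array([.5918,.0528])
d=p[:2]-C;a=np.degrees(np.arctan2(d[1],d[0]));print(p,a,np.hypot(*d))
cv2.imwrite("pics/w12.png",manip.grab_frame("wrist"))
A=np.radians(a+np.arange(0,7)*4);Q=C+.063*np.c_[np.cos(A),np.sin(A)]; print(((Q-p[:2])/.05).round(2).tolist())
E
```

```text
time: 10.45
tool_pos: [0.6519, 0.0301, 0.0396]
tool_rot: [0.694, -0.694, 0.135, -0.135]
contact_force: [-0.3, -0.2, 0.3]
gripper_width: 0.423
[0.65190199 0.03007499 0.03959839] -20.711978655041655 0.06425477056457617
[[-0.02, 0.01], [0.0, 0.09], [0.03, 0.18], [0.04, 0.26], [0.05, 0.35], [0.06, 0.44], [0.06, 0.53]]
```

View pics/w12.png

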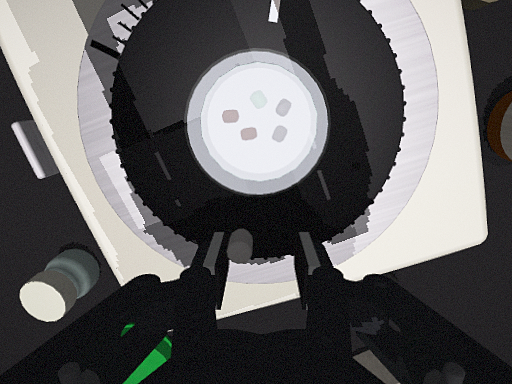

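```bash
python3 -m jog '{"offset":[[0,0.09,0],[0.03,0.09,0],[0.02,0.09,0],[0.01,0.09,0],[0.01,0.09,0],[0,0,0],[0,0,0]],"angular":[[0,0,0.667],[0,0,0.667],[0,0,0.667],[0,0,0.667],[0,0,0.667],[0,0,0],[0,0,0]],"jaw":[36,36,36,36,36,36,36]}'; python3 - <<'E'
from h import *
s=manip.state();p=s['tool_pos'];C=np.array([.5918,.0528])
d=p[:2]-C;a=np.degrees(np.arctan2(d[1],d[0]));print(p,a,np.hypot(*d))
cv2.imwrite("pics/w13.png",manip.grab_frame("wrist"))
b=manip.grab_frame("side")[150:300,110:310]
cv2.imwrite("pics/s13.png",cv2.resize(b,None,fx=4,fy=4,interpolation=cv2.INTER_CUBIC))
E
```

```text
time: 11.2
tool_pos: [0.6555, 0.0522, 0.0397]
tool_rot: [0.707, -0.707, 0.013, -0.013]
contact_force: [-0.6, 0.3, -0.1]
gripper_width: 0.42
[0.65550122 0.05215724 0.03973893] -0.5781069576715632 0.06370446216044094
```

View pics/w13.png

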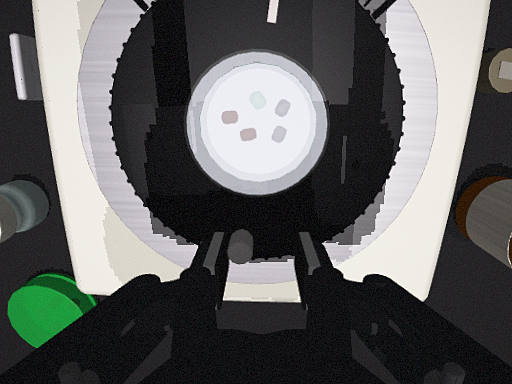

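View pics/s13.png

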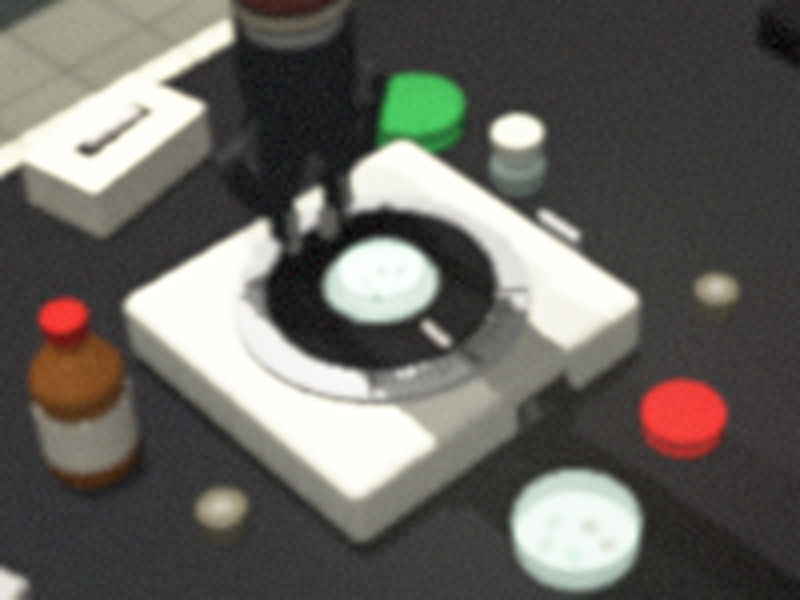

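```bash
python3 - <<'E'
from h import *
im=cv2.imread('pics/s13.png');C=np.array([.5915,.0525])
f=lambda u,v,z:at('side',110+(u+.5)/4-.5,150+(v+.5)/4-.5,z)
for n,u,v,z in [('out',451,346,.068),('in',423,321,.068),('tin',468,352,.062),('tout',483,365,.062)]:
    p=f(u,v,z);d=p[:2]-C;print(n,p.round(4),np.degrees(np.arctan2(d[1],d[0])).round(1),np.hypot(*d).round(4))
s=manip.state()
for n,u,v,z in [('win',272,22,.068),('wout',275,3,.068)]:
    p=at('wrist',u,v,z,s);d=p[:2]-C;print(n,p.round(4),np.degrees(np.arctan2(d[1],d[0])).round(1),np.hypot(*d).round(4))
E
```

```text
out [0.5194 0.0632 0.068 ] 171.6 0.0729
in [0.5485 0.0586 0.068 ] 171.9 0.0434
tin [0.5119 0.0557 0.062 ] 177.7 0.0796
tout [0.4969 0.0578 0.062 ] 176.8 0.0947
win [0.5434 0.0609 0.068 ] 170.1 0.0488
wout [0.5352 0.0626 0.068 ] 169.9 0.0572
```

```bash
python3 -m jog '{"offset":[[0,0.055,0],[0,0.055,0],[0,0,0],[0,0,0]],"angular":[[0,0,0.42],[0,0,0.42],[0,0,0],[0,0,0]],"jaw":[36,36,36,36]}';python3 -m jog '{"offset":[[0,-0.1,0],[0,0,0.5],[0,0,0.7],[0.3,0,0.7],[0.6,0,0.4],[0,0,0]],"angular":[[0,0,0],[0,0,0],[0,0,0],[0,0,0],[0,0,0],[0,0,0]],"jaw":[36,36,36,36,36,36]}'; python3 - <<'E'
from h import *
s=manip.state();print(s['tool_pos'])
cv2.imwrite("pics/w14.png",manip.grab_frame("wrist"))
b=manip.grab_frame("side")[150:300,110:310]
cv2.imwrite("pics/s14.png",cv2.resize(b,None,fx=4,fy=4,interpolation=cv2.INTER_CUBIC))
E
```

```text
time: 11.7
tool_pos: [0.6554, 0.0576, 0.0396]
tool_rot: [0.707, -0.707, -0.019, 0.019]
contact_force: [0.4, -0.7, -0.4]
gripper_width: 0.421
time: 12.3
tool_pos: [0.7052, 0.0521, 0.1602]
tool_rot: [-0.707, 0.707, 0.022, -0.015]
contact_force: [-0.3, -0.4, 1.2]
gripper_width: 0.424
[0.70522884 0.05207442 0.16015883]
```

View pics/w14.png

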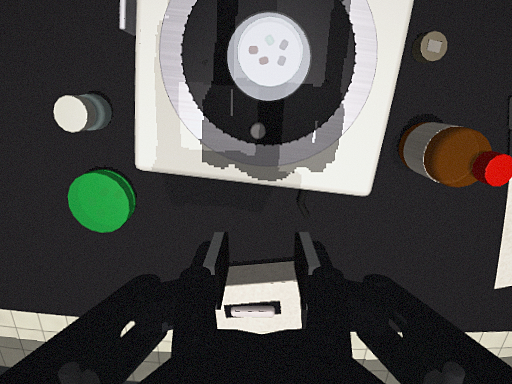

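View pics/s14.png

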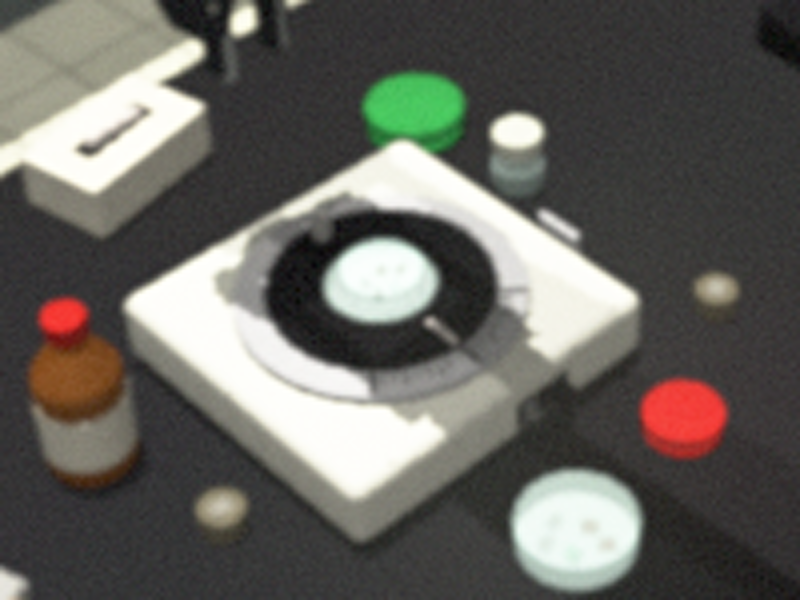

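```bash
python3 -m jog '{"offset":[[0,0,0.6],[-0.5,0,0.2],[-0.6,0,0],[-0.6,0,0],[-0.3,0,0],[0,0,0],[0,0,0]],"angular":[[0,0,0],[0,0,0],[0,0,0],[0,0,0],[0,0,0],[0,0,0],[0,0,0]],"jaw":[36,36,36,36,36,36,36]}'; python3 - <<'E'
from h import *
s=manip.state();print(s['tool_pos'])
cv2.imwrite("pics/w15.png",manip.grab_frame("wrist"))
E
```

```text
time: 13.1
tool_pos: [0.5995, 0.0528, 0.1932]
tool_rot: [0.707, -0.707, -0.019, 0.02]
contact_force: [0.0, -0.2, -1.2]
gripper_width: 0.42
[0.59946018 0.05278265 0.19320237]
```

View pics/w15.png

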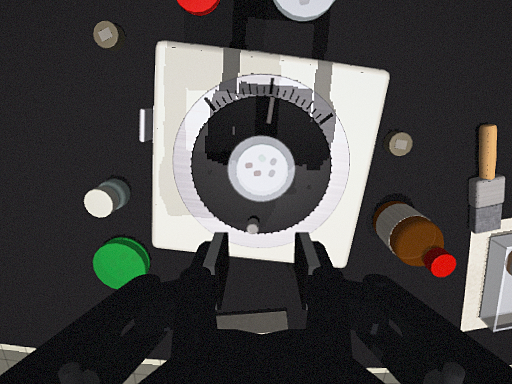

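```bash
python3 - <<'E'
from h import *
im=cv2.imread('pics/w15.png')[65:140,195:345]
cv2.imwrite('pics/w15z.png',cv2.resize(cv2.convertScaleAbs(im,alpha=1.3,beta=10),None,fx=5,fy=5,interpolation=cv2.INTER_NEAREST))
E
```

```text
(no output)
```

View pics/w15z.png

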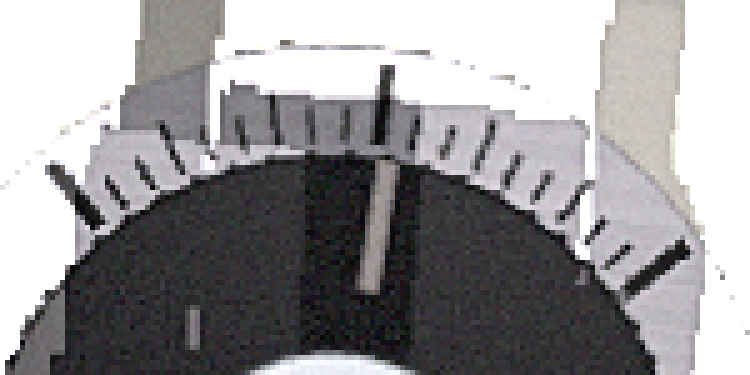

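```bash
python3 - <<'E'
from h import *
s=manip.state()
f=lambda u,v,z:at('wrist',195+(u+.5)/5-.5,65+(v+.5)/5-.5,z,s)
im=cv2.imread('pics/w15.png')
# plate circle by hull points manually + stud
I=f(386,162,.068);J=f(369,290,.068);T0=f(380,143,.062);T1=f(388,66,.062)
L=f(97,226,.062);R=f(630,292,.062);S=at('wrist',252,229,.088,s)
ax=(S*62+I*76.5)[:2]/138.5 if 0 else I[:2]+(S-I)[:2]*76.5/138.5
print('I',I,'S',S,'dist',np.hypot(*(S-I)[:2]),'axis est',ax)
for C in (ax,np.array([.5915,.0525])):
  for n,p in zip('IJTtLRS',(I,J,T0,T1,L,R,S)):
    d=p[:2]-C;print(n,np.degrees(np.arctan2(d[1],d[0])).round(2)%360,np.hypot(*d).round(4))
E
```

```text
I [0.51792901 0.05888158 0.068     ] S [0.65477102 0.04564957 0.088     ] dist 0.1374802615141859 axis est [0.59351323 0.05157292]
I 174.48 0.0759
J 173.82 0.0503
T 175.64 0.0796
t 175.92 0.0947
L 220.92 0.0792
R 130.83 0.0802
S 354.48 0.0615
I 175.04 0.0738
J 174.66 0.0482
T 176.21 0.0776
t 176.41 0.0927
L 222.4 0.0783
R 130.16 0.0782
S 353.82 0.0636
```

```bash
python3 -m jog '{"offset":[[0.4,0,0],[0.5,-0.08,0],[0.22,0,0],[0,0,-0.8],[0,0,-0.8],[0,0,-0.8],[0,0,-0.6],[0,0,-0.07],[0,0,0],[0,0,0]],"angular":[[0,0,0],[0,0,0],[0,0,0],[0,0,0],[0,0,0],[0,0,0],[0,0,0],[0,0,0],[0,0,0],[0,0,0]],"jaw":[36,36,36,36,36,36,36,36,36,36]}'; python3 -c "
from h import *
cv2.imwrite('pics/w16.png',manip.grab_frame('wrist'));print(manip.state()['tool_pos'])"
```

```text
time: 14.15
tool_pos: [0.6582, 0.0488, 0.0435]
tool_rot: [-0.707, 0.707, 0.021, -0.018]
contact_force: [0.7, -1.0, 0.2]
gripper_width: 0.422
[0.65856059 0.04875783 0.0441169 ]
```

View pics/w16.png

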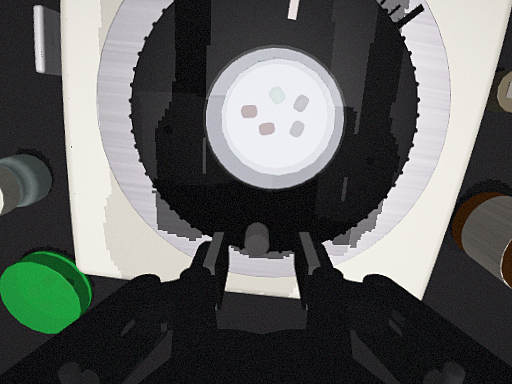

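Straddling the stud again; push about 1.4° past the former end point (TCP y from 0.0488 to 0.0592), then lift and check.

```bash
python3 -m jog '{"offset":[[-0.04,0,-0.08],[0,0.07,0],[0,0.07,0],[0,0.068,0],[0,0,0],[0,0,0]],"angular":[[0,0,0],[0,0,0],[0,0,0],[0,0,0],[0,0,0],[0,0,0]],"jaw":[36,36,36,36,36,36]}';python3 -m jog '{"offset":[[0,-0.1,0],[0,0,0.5],[0,0,0.9],[0,0,0.9],[0,0,0.75],[-0.5,0.1,0],[-0.6,0,0],[0,0,0],[0,0,0]],"angular":[[0,0,0],[0,0,0],[0,0,0],[0,0,0],[0,0,0],[0,0,0],[0,0,0],[0,0,0],[0,0,0]],"jaw":[36,36,36,36,36,36,36,36,36]}'; python3 - <<'E'
from h import *
s=manip.state();print(s['tool_pos'])
a=manip.grab_frame("wrist");cv2.imwrite("pics/w17.png",a)
im=a[65:140,195:345]
cv2.imwrite('pics/w17z.png',cv2.resize(cv2.convertScaleAbs(im,alpha=1.3,beta=10),None,fx=5,fy=5,interpolation=cv2.INTER_NEAREST))
E
```

```text
time: 14.8
tool_pos: [0.6544, 0.0595, 0.0372]
tool_rot: [0.707, -0.707, -0.019, 0.019]
contact_force: [1.0, -0.4, -0.1]
gripper_width: 0.425
time: 15.7
tool_pos: [0.5992, 0.0589, 0.1896]
tool_rot: [-0.707, 0.707, 0.019, -0.019]
contact_force: [-0.1, 0.6, 0.1]
gripper_width: 0.423
[0.59919372 0.05893384 0.18956939]
```

View pics/w17.png

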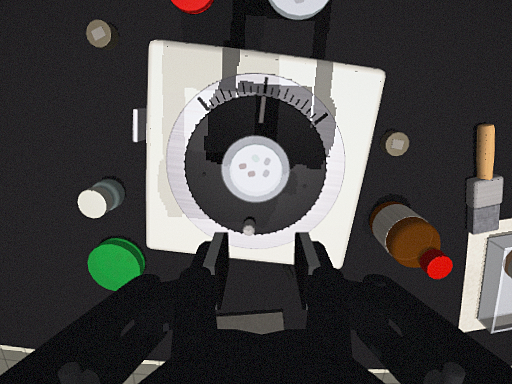

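View pics/w17z.png

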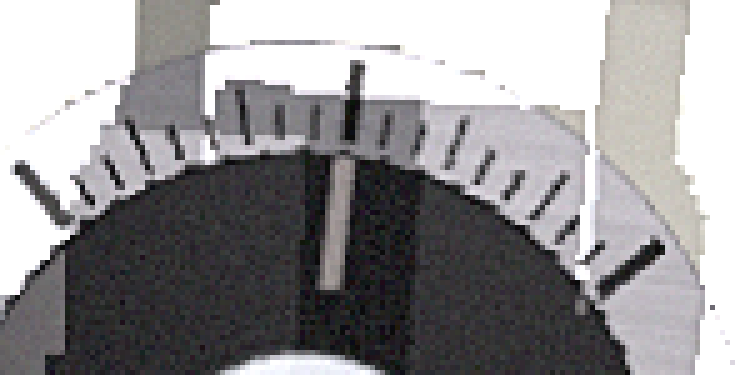

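```bash
python3 - <<'E'
from h import *
s=manip.state()
f=lambda u,v,z:at('wrist',195+(u+.5)/5-.5,65+(v+.5)/5-.5,z,s)
I=f(344,157,.068);J=f(330,288,.068);T0=f(349,142,.062);T1=f(356,62,.062);L=f(68,218,.062);R=f(603,293,.062);S=at('wrist',249,230,.088,s)
ax=I[:2]+(S-I)[:2]*76.5/138.5;D=at('wrist',256,166,.084,s);print('axis',ax,'dish',D)
for n,p in zip('IJTtLR',(I,J,T0,T1,L,R)):
    d=p[:2]-ax;print(n,(np.degrees(np.arctan2(d[1],d[0]))%360).round(2),np.hypot(*d).round(4))
for u,v in((133,109),(131,140),(144,110),(142,141)):
    p=at('wrist',u,v,.055,s)[:2]-[.5915,.0525];print('tab out', -(p@[.066,.9978])-.125)
b=manip.grab_frame("side")[150:300,110:310]
cv2.imwrite("pics/s17.png",cv2.resize(b,None,fx=4,fy=4,interpolation=cv2.INTER_CUBIC))
E
```

```text
axis [0.59305398 0.05222422] dish [0.58554313 0.05277081 0.084     ]
I 176.75 0.0757
J 176.69 0.0499
T 176.23 0.0789
t 176.53 0.0943
L 220.36 0.0798
R 130.84 0.079
tab out 0.012061758739327688
tab out 0.01423750029166751
tab out 0.00013970512080388464
tab out 0.001972077529417554
```

View pics/s17.png

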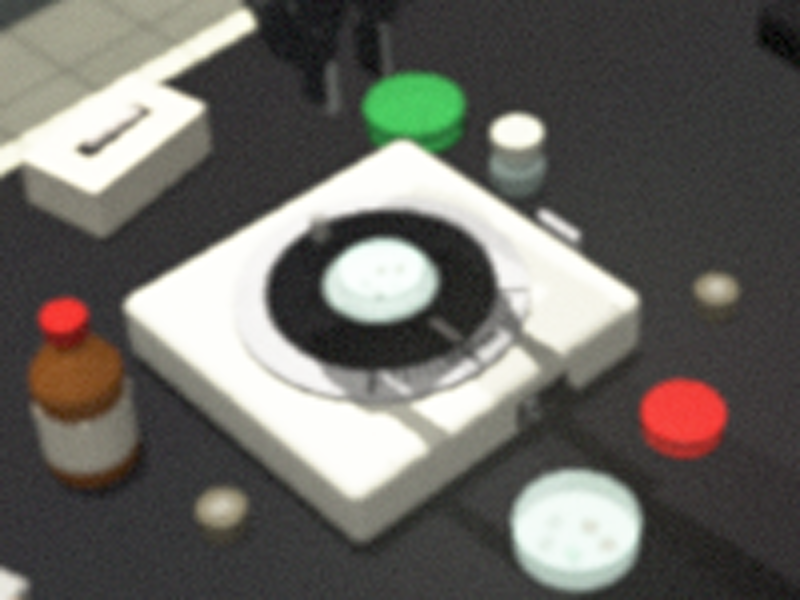

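```bash
python3 -c "
from plant import manip
print(manip.job_done(), manip.state()['time'])"
```

```text
the job is handed in; nothing more can be done
the job is handed in; nothing more can be done
```

I pushed the polariser slide fully home and turned the stage about 95° counter-clockwise by its finger stud. The index mark now lines up with the 45-degree line. I handed the job in at about 15.8 s; no verdict is given.

**Last checks**
- **Index mark:** it stands at about 176.7°. The 45-degree line reads 176.2–176.5° directly, or 175.6° as the midpoint of the scale's two end lines. That is at most about 1.1°, or 1.5 mm, against the 3.5 mm limit. My first pass stopped about 1.5° short, so I went back and corrected it.
- **Polariser slide:** the push stopped dead at 14 N. The tab's outer face now measures 12–14 mm out from the housing, against 13 mm when home.
- **Dish:** it lies flat on the stage, about 8 mm or less from the axis, against the 18 mm limit.
- **Bystanders:** those in view stood in their places, by eye. The slide box was out of the last pictures, but the gripper never went low near it.
- **Robot:** the gripper was clear of everything when I handed in.

**One disagreement:** the visible fingertips sit about 28 mm behind the stated TCP when shut, and about 37 mm behind with the jaws 36 mm open. Because of that, my first try at the slide passed over the tab without touching it. I then allowed for the difference.

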